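# Release the mended jar from the ratchet clamp

### The job

The glue on the blue-and-white jar has dried: press down the red tab of the green ratchet clamp that holds it, which lifts the pawl off the ratchet wheel, and keep it down until the jaw has backed off all the way. Then take the jar out and stand it upright in the middle of the round cork mat, without dropping or toppling it. Leave the other clamp, with the wooden box in it, tight.

Things in the scene. Friction and masses are not known exactly. Their poses are not given: they have to be found in the camera images.
- jar_clamp_tab (a point): Centre of the top face of the red pawl tab (36 x 32 mm, 8 thick) of the jar's clamp, 100 mm above the table. It tips about a level pivot 53 mm along its +y: the nose is clear of the wheel after 8 mm of tab travel, stop at 15 mm; 3 N at first, 5 N at the stop; springs back up. y runs along the clamp (green base 84 x 300 x 12 mm) to the wheel at 95 mm and the jar's axis at 215 mm; z up.
- jar_clamp_jaw (a joint): Moving jaw of the jar's clamp, m: 0 clamped, 0.025 backed off all the way (towards the tab). Its spring backs it off in about 1 s while the pawl is held clear; let go early, the pawl catches it at the next tooth (4.7 mm each). Once back it stays. Jaws are 50 mm wide, 68 mm above the table; this one has a steel lip, top at 86 mm, 8 mm over the jar's shoulder until it is back.
- box_clamp_jaw (a joint): The same for the other, identical clamp, which holds a dark wooden box with brass trim (56 x 56 x 58 mm): it must stay at 0.
- jar: Blue-and-white lidded porcelain jar, round, about 160 g, upright on the clamp's base plate (12 mm above the table) between the jaws' cork faces; its sides across the clamp (along the tab point's x) are free to grip. Body 56 mm in diameter from 12 to 56 mm above its underside, lid 38 mm in diameter up to 76 mm, blue knob to 92 mm. Origin: centre of its underside, z up.
- mat: Round cork mat, 110 mm in diameter, 6 mm thick, fixed on the table between the clamps and the robot. Origin at the centre of its underside, z up.
Mind the look-alikes: they are no part of the job. Several things have the shape of the mat; the one meant has the colours described above. Leave any turquoise look-alike of the jar alone.

How it is judged:
On the way:
1. the jaw of the jar's clamp has backed off all the way (value of joint jar_clamp_jaw above 0.02 m), for 0.2 s.
At the end, for the whole second after the job is handed in: the jar stands upright (within 0.15 rad) and still on the cork mat, its axis within 30 mm of the mat's centre; its clamp's jaw is backed off (20 mm or more of 25) and the other clamp's jaw is still closed (under 3 mm) (value of joint jar_clamp_jaw above 0.02 m and value of joint box_clamp_jaw below 0.003 m and horizontal distance between jar and mat below 0.03 m and z of jar in the frame of mat between 0.003 and 0.01 m and angle between jar's own z axis and vertical below 0.15 rad and linear speed of jar below 0.02 m/s); the robot touches nothing.
It fails at once if the other clamp is let go (value of joint box_clamp_jaw above 0.004 m).
It fails at once if the jar is toppled (angle between jar's own z axis and vertical above 0.6 rad).
It fails at once if the jar is dropped or flung (linear speed of jar above 0.9 m/s).
It also fails if it takes over 56 s, if anything falls off the work surface, if the arm or the gripper's body presses on something with over 40 N, if the wrist force passes 120 N, or if a joint passes its speed limit or range.

### The arm

A 7-joint arm with a two-finger parallel gripper is mounted at the origin on the work surface. World frame = base frame: x ahead of the robot, y to its left, z up, the work surface at z = 0. Lengths are in m, angles in rad, forces in N, time in s.
With the tool pointing down it reaches from about 0.425 to 0.925 m from the base axis. Payload 6.8 kg.
Tool frame: the origin (TCP) lies on the front face of the gripper's body, between the roots of the fingers; the fingertips stand 73 mm ahead of it and the grasp point (between the pads) lies 54 mm ahead of it (env.nose_length is the distance from the TCP to the fingertips, in m); z points along the fingers, y is the line along which they close (so a half turn about z gives the same grasp; the last joint's range is limited). The gripper opens to 85 mm and grips with 20 to 120 N. Pads are 22 mm wide; open, the fingers measure 114 mm over their backs; the gripper's body (76 mm by 85 mm) begins 54 mm behind the grasp point. The pads swing forward as they close: fully open they stand 13 mm farther back than shut.
Start: joints at [-1.398, 0.477, 0.022, 1.555, -0.011, 1.109, -0.083], TCP at [0.187, 0.649, 0.304] pointing down, gripper open.
Joint ranges: [-2.96, 2.96], [-0.34, 2.1], [-1.41, 1.46], [0.24, 2.44], [-1.37, 4.51], [0.17, 1.92], [-2.96, 2.96]. Speed limits (rad/s): [2.39, 2.39, 3.14, 3.14, 3.14, 3.14, 3.14].

### API

Orientations are given as a unit quaternion [w, x, y, z].
In Python, from cell import env, kin, camera, calibration, job gives the robot as it stands. The module is installed in compiled form; this text tells all that it offers. Calls block until the motion is done:
- env.reach(position, orientation): joint-space move of the TCP to a pose.
- env.movel(position, velocity=0.15, rot=None, stop_force=None): straight line of the TCP; rot=None keeps the orientation; velocity is the mean speed in m/s. With stop_force (N) it stops when the force on the tool has changed by that much, and returns True; else False.
- env.goto_joints(angles): joint-space move.
- env.grip(opening, f_grip=None): finger opening in m; f_grip is the grip in N (None keeps the last); returns when the fingers have stopped.
- env.dwell(seconds).
- kin.inverse_kinematics(position, orientation): joint angles nearest the present ones, or None.
- env.get_state(): the state.
- camera(name): name is "scene" or "top"; returns (picture, depth): 384x512x3 uint8, blue, green, red; 384x512 float32, m along the optical axis (not along the pixel's ray), 0 where there is no reading.
- calibration(name): a dict with "fx", "fy", "cx", "cy" (pixels), "k1" (the pictures are not rectified: a ray, as slopes to the right and down, at radius r is drawn at 1 + k1 r^2 times it, then the intrinsics apply), "rvec" (rotation vector, rad) and "tvec" (3), from world to camera coordinates, as OpenCV has them. Camera axes: x right, y down, z forward; pixel columns grow to the right and rows downward; lengths in m; the calibration is good to about 2 mm. A picture is of the moment at which its call begins. calibration takes no time and is no camera call.
A pose or a line that the arm cannot do raises env.PlanningError and nothing moves.
- job.job_done(): hands the job in; it is judged then, once.
The state is a dict: "time": time; "qpos": joint angles; "joint_velocities": joint speeds; "joint_torque": joint torques, N m; "tcp_pos": TCP position; "orientation": TCP orientation; "force": force on the tool from outside, world axes, zero at the start; "torque": the same for the moment, N m; "opening": finger opening in m; "gripper_force": force on a finger pad.
Only numpy, scipy, OpenCV 4.12 (cv2) and the standard library are available. Lean on these libraries where they do the work, as an engineer would, in place of code of your own. Each camera call takes 0.05 s, during which the arm holds its last target. There are 200 camera calls.

## Working session

There is one attempt and no reset: what is moved stays moved. The work goes in short steps, each a Python script; the robot and the scene stay as the last script left them, time stands still between calls to the robot, and variables do not carry over. Pictures are saved under pics/ and viewed, at most 10 in all, crops included, and the job is handed in when it is done.

```bash
mkdir -p pics
cat > h.py <<'E'
import numpy as np, cv2
from cell import env, kin, camera, calibration, job
def snap(n,f):
    p,d=camera(n); cv2.imwrite(f'pics/{f}.png',p); np.save(f'pics/{f}.npy',d); return p,d
def ray(n,u,v):
    c=calibration(n); x=(u-c['cx'])/c['fx']; y=(v-c['cy'])/c['fy']; a,b=x,y
    for _ in range(20):
        s=1+c['k1']*(a*a+b*b); a,b=x/s,y/s
    R=cv2.Rodrigues(np.array(c['rvec'],float))[0]; t=np.array(c['tvec'],float).ravel()
    return -R.T@t, R.T@np.array([a,b,1.])
def atz(n,u,v,z):
    o,r=ray(n,u,v); return o+r*(z-o[2])/r[2]
def atd(n,u,v,d):
    o,r=ray(n,u,v); return o+r*d
E
python3 - <<'E'
from h import *
for n in('top','scene'):
    p,d=snap(n,n+'0'); print(calibration(n)); cv2.imwrite(f'pics/{n}0b.png',cv2.resize(p,(800,600),interpolation=cv2.INTER_CUBIC))
E
```

```text
{'fx': 407.2071220479659, 'fy': 407.2071220479659, 'cx': 254.89268351720509, 'cy': 187.799559884743, 'k1': -0.029585973525243524, 'rvec': array([ 2.10785091, -2.15452368,  0.1981788 ]), 'tvec': array([0.0184404 , 0.55588483, 0.91725914])}
{'fx': 486.7427635125295, 'fy': 486.7427635125295, 'cx': 247.171564872639, 'cy': 189.31147838679868, 'k1': -0.15237312653658844, 'rvec': array([ 1.5176438 ,  2.06777835, -0.81838107]), 'tvec': array([ 0.17113517, -0.32901286,  1.67344779])}
```

View pics/top0b.png

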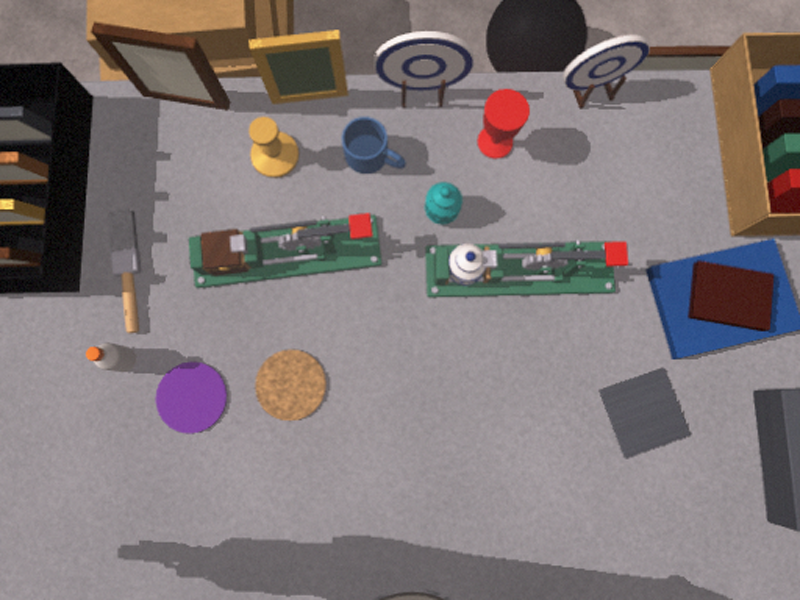

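View pics/scene0b.png

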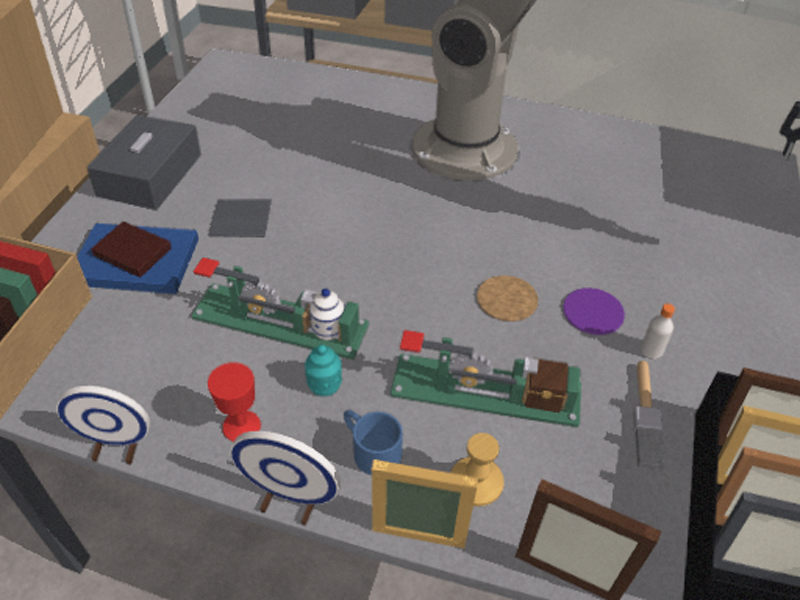

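The top picture (800x600) shows the jar at about (468,262) with its knob at (470,257). The red tab is at (616,253), the cork mat at (291,384), and the box clamp is on the left. I'll crop for finer readings.

Run:
```python
from h import *
p=cv2.imread('pics/top0.png'); 
cv2.imwrite('pics/crop1.png',cv2.resize(p[145:195,265:410],None,fx=5.5,fy=5.5,interpolation=cv2.INTER_CUBIC))
hsv=cv2.cvtColor(p,cv2.COLOR_BGR2HSV)
red=(((hsv[...,0]<5)|(hsv[...,0]>175))&(hsv[...,1]>190)&(hsv[...,2]>140)).astype(np.uint8); red[:145]=0; red[195:]=0;red[:,:380]=0;red[:,410:]=0
m=np.zeros_like(red); m[220:272,160:213]=((hsv[...,0]>5)&(hsv[...,0]<22)&(hsv[...,1]>80))[220:272,160:213]
for k,z in((red,.1),(m,.006)):
    v,u=np.nonzero(k); print(len(u),u.mean(),v.mean(),u.min(),u.max(),v.min(),v.max(),atz('top',u.mean(),v.mean(),z))
    if z==.1: print(cv2.minAreaRect(np.c_[u,v].astype(np.float32)))
s=.64
for u,v,z in((470,257,.104),(435,249,.012),(434,290,.012),(609,286,.012)): print(atz('top',u*s,v*s,z))
```

```text
185 393.7837837837838 162.4 387 400 155 169 [ 0.59929069 -0.31216016  0.1       ]
((393.5, 162.0), (14.0, 13.0), 90.0)
1596 185.546992481203 246.0607769423559 164 208 224 268 [0.42424995 0.17701445 0.006     ]
[ 0.59779037 -0.09838231  0.104     ]
[ 0.63394847 -0.05448748  0.012     ]
[ 0.56725312 -0.05071983  0.012     ]
[ 0.56777716 -0.32958933  0.012     ]
```

View pics/crop1.png

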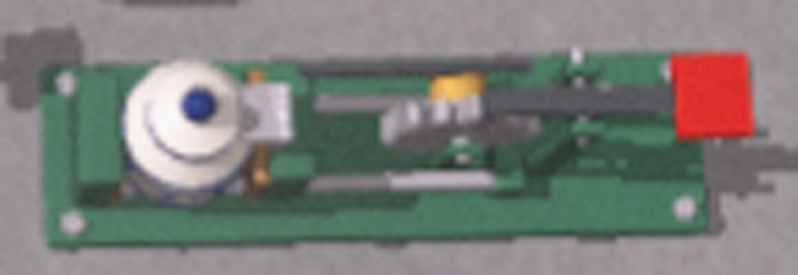

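The crop shows the knob at (198,104), the tab at (712,95) and the base edges running almost along the picture row. That puts clamp y along world +y with yaw near 0. Next I press the tab.

Run:
```python
from h import *
s=.64
print('teal',atz('top',442*s,189*s,.09), 'knob',atz('top',300.5,163.4,.102))
q=np.array([0,1,1,0])/2**.5; q2=np.array([0,1,-1,0])/2**.5
T=np.array([.599,-.312])
for Q in(q,q2):
    for P in([*T,.19],[.598,-.098,.109],[.424,.177,.103],[.424,.177,.25]): 
        r=kin.inverse_kinematics(P,Q); print(None if r is None else np.round(r,2))
st=env.get_state(); print(st['time'],st['orientation'])
```

```text
teal [ 0.70680193 -0.06258306  0.09      ] knob [ 0.60079635 -0.09806074  0.102     ]
[-0.13  0.73  0.8   1.69 -0.61  0.99  0.89]
[-0.32  0.67  0.53  1.89 -0.5   0.71  0.49]
[-0.81  0.47  0.34  2.23 -0.33  0.49 -0.21]
[-0.96  0.2   0.49  2.13 -0.12  0.84 -0.4 ]
[-0.32  1.02  1.26  1.7  -1.03  1.24 -1.95]
[-0.71  1.1   1.26  1.91 -1.2   1.15 -2.09]
[-0.38  0.45 -0.18  2.2   0.17  0.5   2.45]
[-0.5   0.19 -0.03  2.11  0.01  0.84  2.6 ]
0.1 [-5.29413643e-05  1.39939067e-01  9.90159794e-01 -7.98117808e-04]
```

Run:
```python
from h import *
q=np.array([0,1,1,0])/2**.5
env.grip(0.0)
env.reach([.599,-.312,.26],q)
env.movel([.599,-.312,.185],velocity=.1)
print('t',env.get_state()['time'])
hit=env.movel([.599,-.312,.150],velocity=.02,stop_force=9)
s=env.get_state(); print(hit,s['tcp_pos'],s['force'],s['time'])
env.dwell(1.8)
p,d=snap('scene','s1'); print(env.get_state()['force'],env.get_state()['tcp_pos'])
cv2.imwrite('pics/s1b.png',cv2.resize(p[150:240,110:250],None,fx=5,fy=5,interpolation=cv2.INTER_CUBIC))
```

```text
t 5.4
True [ 0.59902181 -0.31301222  0.15990443] [-1.30054396  0.47285621  6.64928475] 6.6083
[-1.02943516  1.27337832  6.96441315] [ 0.59899999 -0.31301178  0.15988156]
```

View pics/s1b.png

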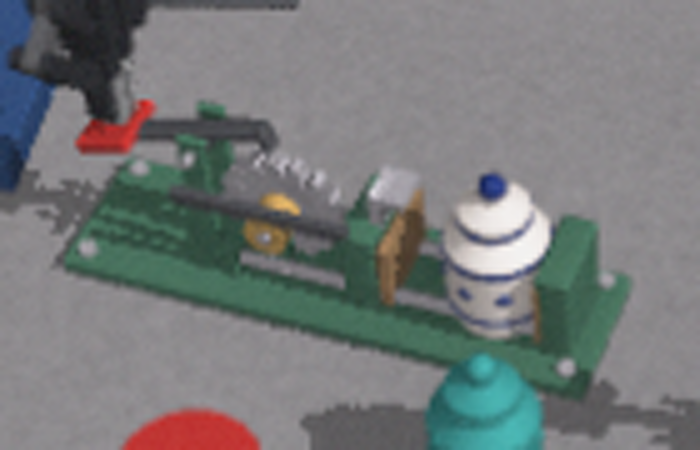

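The picture shows the tab held down at (110,135), the pawl nose at (265,132) clear of the wheel, and the jaw at (400,245) backed well away from the jar. Next I grasp the jar.

Run:
```python
from h import *
env.movel([.599,-.312,.24],velocity=.15)
env.movel([.599,-.098,.24],velocity=.15)
env.grip(.085)
print(env.movel([.599,-.098,.110],velocity=.06,stop_force=6), env.get_state()['tcp_pos'])
env.grip(.04,f_grip=30)
s=env.get_state(); print(s['opening'],s['gripper_force'],s['force'],s['time'])
p,d=snap('scene','s2')
cv2.imwrite('pics/s2b.png',cv2.resize(p[130:240,110:270],None,fx=4.5,fy=4.5,interpolation=cv2.INTER_CUBIC))
```

```text
False [ 0.59913381 -0.0980179   0.11022711]
0.05508869132567845 31.781466059183003 [-0.13014989  0.79276583  4.47037871] 14.2083
```

View pics/s2b.png

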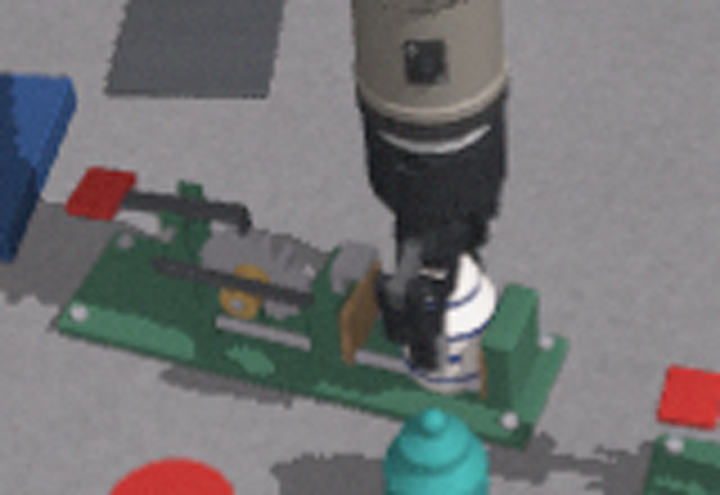

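The fingers hold the jar at its body, with an opening of 55 mm. The tab is up again and the jaw is still back. I'll lift slowly and carry it to the mat.

Run:
```python
from h import *
env.movel([.599,-.098,.15],velocity=.04)
s=env.get_state(); print(s['opening'],s['gripper_force'],s['force'])
env.movel([.599,-.098,.26],velocity=.12)
env.movel([.424,.177,.26],velocity=.15)
env.movel([.424,.177,.13],velocity=.1)
s=env.get_state(); print(s['opening'],s['tcp_pos'],s['force'],s['time'])
p,d=snap('scene','s3')
cv2.imwrite('pics/s3b.png',cv2.resize(p[110:230,250:410],None,fx=4.5,fy=4.5,interpolation=cv2.INTER_CUBIC))
```

```text
0.054962645663359865 32.07264260407101 [-0.04190392 -0.2290821  -2.23909202]
0.055104964347738324 [0.4243158  0.17717843 0.13044116] [-0.16335572 -0.57614803 -1.65658865] 20.25
```

View pics/s3b.png

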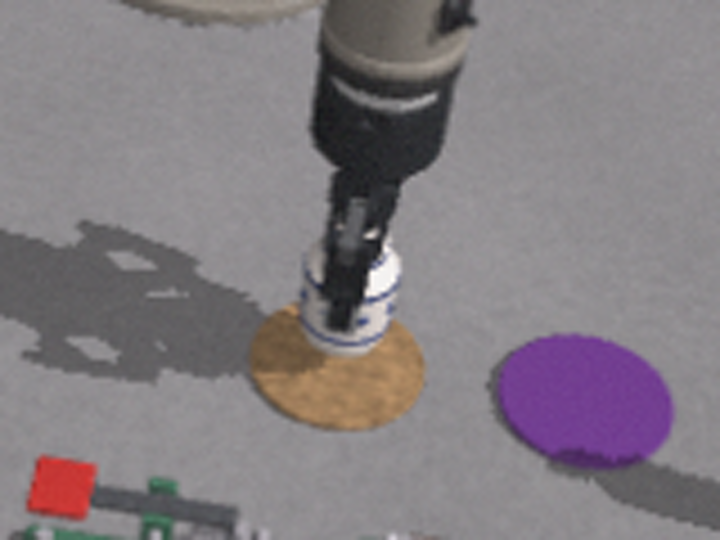

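The jar hangs upright between the fingers, with its underside at about (348,350), just above the mat whose centre is near (337,365). I'll lower it.

Run:
```python
from h import *
env.movel([.424,.177,.109],velocity=.05)
hit=env.movel([.424,.177,.1025],velocity=.01,stop_force=3)
s=env.get_state(); print(hit,s['tcp_pos'],s['force'])
env.grip(.062); env.dwell(.2); env.grip(.085)
env.movel([.424,.177,.25],velocity=.08)
env.reach([.45,-.15,.35],np.array([0,1,1,0])/2**.5)
p,d=snap('scene','s4'); p2,_=snap('top','t4'); print(env.get_state()['time'])
a=cv2.resize(p[110:310,100:410],(800,516),interpolation=cv2.INTER_CUBIC)
cv2.imwrite('pics/s4b.png',a); cv2.imwrite('pics/t4b.png',cv2.resize(p2[130:290,90:300],(787,600),interpolation=cv2.INTER_CUBIC))
```

```text
True [0.42406918 0.17709171 0.10434883] [ 0.25781133 -0.08105803  6.87053909]
25.5417
```

View pics/s4b.png

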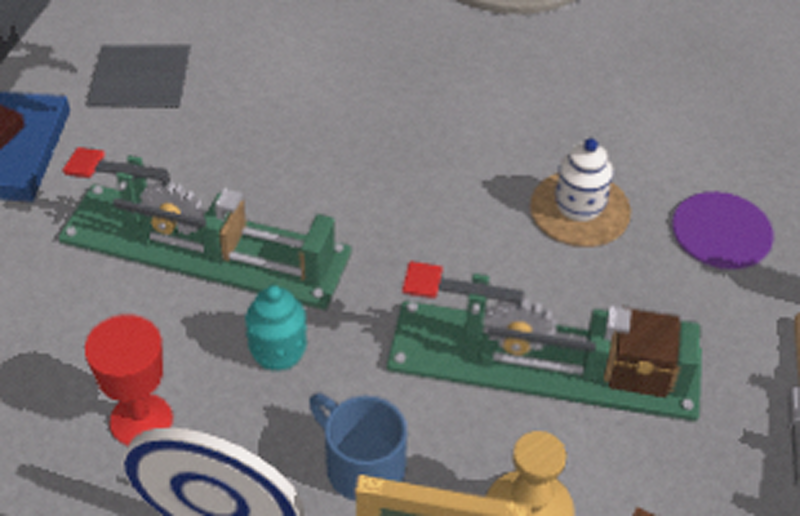

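View pics/t4b.png

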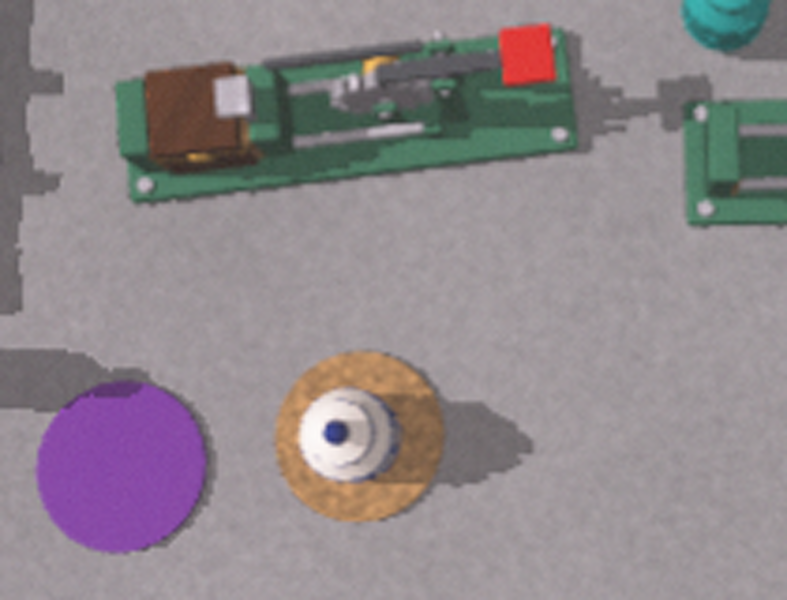

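The jar stands upright on the mat, with its knob at (336,432) in the top crop. The jaw is back and the box clamp is still tight. I'll check the centring and hand in.

Run:
```python
from h import *
k=atz('top',179.4,244.9,.096); e=np.hypot(*(k[:2]-[.4242,.177])); print(k,e)
if e<.018: print(job.job_done())
```

```text
[0.42349529 0.17594209 0.096     ] 0.0012711395053312602
the job is handed in; nothing more can be done
None
```

The jar stands upright on the cork mat, about 1 mm off centre by the top camera; its clamp's jaw is backed off, the box clamp still looks tight, and the job was handed in at about 26 s (no verdict was returned).

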